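Free-running test of a bogie on the graded bench track

ROBOT

A 6-joint arm with a two-finger parallel gripper is mounted at the origin on the work surface. World frame = base frame: x ahead of the robot, y to its left, z up, the work surface at z = 0. Lengths are in m, angles in rad, forces in N, time in s.
With the tool pointing down it reaches from about 0.35 to 0.775 m from the base axis. Payload 7.3 kg.
Tool frame: the origin (TCP) lies between the finger pads, 19 mm behind the fingertips; this is the grasp point; z points along the fingers, y is the line along which they close (so a half turn about z gives the same grasp; the last joint's range is limited). The gripper opens to 92 mm and grips with 3 to 60 N. Pads are 19 mm wide; open, the fingers measure 130 mm over their backs; the gripper's body (75 mm by 190 mm) begins 47 mm behind the grasp point.
Start: joints at [1.133, 0.342, 1.524, -0, 1.275, -0.146], TCP at [0.151, 0.503, 0.246] pointing down, gripper open.
Joint ranges: [-2.53, 2.53], [-0.77, 2.02], [0.04, 2.7], [-1, 4.14], [0.28, 2.66], [-3.11, 3.11]. Speed limits (rad/s): [2.57, 2.57, 3.14, 3.14, 3.14, 3.14].

INTERFACE

Orientations are given as [roll, pitch, yaw] about the fixed x, y, z axes, in that order (R = Rz(yaw) Ry(pitch) Rx(roll)).
In Python, from cell import robot, eyes gives the robot as it stands. The module is installed in compiled form; this text tells all that it offers.
- The arm moves only by the shell command python3 -m handwheel 'ROWS' [FORCE]. ROWS is JSON, one flat list of numbers, 5 for each row, row after row: the shift along the world's x, y, z in mm, then the turn about the world's z in rad, then the opening, from 0 (shut) to 1 (fully open). In form: [x, y, z, spin, jaw, x, y, z, spin, jaw, ...]. A call has 1 to 8 rows; each row shifts and turns the commanded pose from where the row before left it; what a row does not reach is not made up. A row lasts 1/10 s, in which the tool goes at most 50 mm and 8.59 degrees, less where a joint would pass 70% of its speed; a pose out of reach is approached as far as the arm can. A call with a gripper value outside its range is refused whole. The fingers move at their own pace and stop on an object; FORCE is the grip in N (left out, the last holds). Time passes only in rows, so rows that do not move let the fingers close. It gives the time, the measured TCP pose, the force, the opening and the grip force at its end, in the units of the state.
- robot.observe(): the state, without advancing time (a new reading comes with each control period).
- eyes.read_camera(name): name is "side" or "top"; returns (picture, depth): 400x640x3 uint8, blue, green, red; 400x640 float32, m along the optical axis (not along the pixel's ray), 0 where there is no reading.
- eyes.calibration(name): a dict with "fx", "fy", "cx", "cy" (pixels), "world_to_cam" (4x4, takes a point from world to camera coordinates). Camera axes: x right, y down, z forward; pixel columns grow to the right and rows downward; lengths in m; the calibration is good to about 2 mm. A picture is of the moment at which its call begins. calibration takes no time and is no camera call.
- robot.hand_in(): hands the job in; it is judged then, once.
The state is a dict: "time": time; "qpos": joint angles; "qvel": joint speeds; "joint_efforts": joint torques, N m; "tool_pos": TCP position; "tool_rot": TCP orientation; "contact_force": force on the tool from outside, world axes, zero at the start; "torque": the same for the moment, N m; "opening": finger opening in m; "grip_force": force on a finger pad.
Only numpy, scipy, OpenCV 4.12 (cv2) and the standard library are available. Lean on these libraries where they do the work, as an engineer would, in place of code of your own. Each camera call takes 0.05 s, during which the arm holds its last target. There are 200 camera calls.

TASK

Give the green bogie its free-running test: take it by its upright centre pin, send it up the sloping test track at an easy pace and let go, so that it runs up on its own, stops short of the upper buffer stop and rolls back. All the while keep your open fingers round the pin without touching it, within 2 cm of centre, for at least 5 seconds without a break, ready to catch it. Then catch it by the pin on its way back before it reaches the lower buffer stop, bring it gently down against that stop and let go, without bumping either stop or disturbing the tins, the jar and the spare wheel beside the track.

Things in the scene. Friction and masses are not known exactly. Their poses are not given: they have to be found in the camera images.
- track: Fixed test track: plywood board 260 x 840 mm, dark sleepers, two steel rails, red buffer stop at the lower end, yellow one at the upper end. Origin: centre of the board's underside, on the bench; z vertical, y along the track to the upper (yellow) end, x across. Rails rise 1 in 160 towards +y; rail top 47 mm above the bench at mid-length, stop beams up to 118 mm above the bench.
- bogie_run (a joint): Travel of the bogie up the track, m: 0 = resting against the lower red stop (its start; the slope keeps it there), 0.46 = against the upper yellow stop. It only rolls along the track. Let go, it slows at about 0.07 m/s2 running uphill and gathers about 0.03 m/s2 rolling back (nominal; hidden masses shift either by up to 0.015).
- bogie: Green four-wheel bogie of a 5 inch gauge ride-on railway, 236 mm wide over its red axleboxes, 266 mm long, 3.6 kg with two wheelsets of 0.7 kg, rolling drag 0.085 N (nominal). Origin: at rail-top level under its centre; x across, y uphill along the track, z up. Bolster, 70 mm along y, with a 72 mm brass disc, top 85 mm above the origin, and a 38 mm collar, top at 89 mm; the rest stays below 76 mm.
- pin (a point): Grip point on the bogie's upright centre pin: bright steel, 22 mm diameter, red cap of the same diameter, standing on the brass disc at the bogie's centre, top 160 mm above rail level. The point lies on its axis 122 mm above rail level: 33 mm above the collar, 38 mm below the cap's top. Axes as for the bogie.
- black_tin: Black paint tin with a red band, 110 mm diameter, 135 mm high, standing left of the track; origin centre of its underside. Leave alone.
- blue_tin: Blue paint tin with a red band, 100 mm diameter, 120 mm high, left of the track; origin centre of its underside. Leave alone.
- spare_wheel: Spare steel wheel, 80 mm diameter, 22 mm high, lying flat right of the track. Leave alone.
- grease_jar: Grey jar with a yellow lid, 68 mm diameter, 85 mm high, right of the track. Leave alone.

How it is judged:
On the way, in this order (a step that is already met when the one before it is completed fails the run):
1. the fingers send the bogie uphill: it moves up at more than 0.05 m/s, fingers on it, more than 8 mm off the lower stop (value of joint bogie_run above 0.008 m and velocity of joint bogie_run above 0.05 m/s and contact force between the fingers and bogie above 0.1 N).
2. for 5 s on end the bogie rolls free, touched by nothing and more than 20 mm clear of both stops, with the TCP within 20 mm (horizontally) of the pin's axis and within 30 mm of the grip point's height (horizontal distance between the grasp point and pin below 0.02 m and z of the grasp point in the frame of pin between -0.03 and 0.03 m and contact force between bogie and anything else below 0.02 N and value of joint bogie_run between 0.02 and 0.44 m), for 5 s.
3. the bogie is caught: gripped by the fingers with more than 5 N and stopped (slower than 0.1 m/s), still more than 20 mm clear of the lower stop (contact force between the fingers and bogie above 5 N and value of joint bogie_run above 0.02 m and velocity of joint bogie_run above -0.1 m/s), for 0.2 s.
At the end, for the whole second after the job is handed in: The bogie stands at rest against the lower stop (within 10 mm), let go, and neither the tins, the jar nor the spare wheel has moved by 20 mm or more (value of joint bogie_run below 0.01 m and linear speed of bogie below 0.01 m/s and contact force between bogie and anything else below 0.02 N and distance of each of black_tin, blue_tin, spare_wheel, grease_jar from where it was at the start of the episode below 0.02 m); the robot touches nothing.
It fails at once if the bogie bumps the lower stop: arrives (within 6 mm) at more than 0.1 m/s (value of joint bogie_run below 0.006 m and velocity of joint bogie_run below -0.1 m/s).
It fails at once if the bogie runs up to the upper stop (within 6 mm) (value of joint bogie_run above 0.454 m).
It fails at once if the bogie is thrown: faster than 0.4 m/s (linear speed of bogie above 0.4 m/s).
It fails at once if a bystander is knocked: moved by more than 30 mm (distance of any of black_tin, blue_tin, spare_wheel, grease_jar from where it was at the start of the episode above 0.03 m).
It also fails if it takes over 48 s, if anything falls off the work surface, if the arm or the gripper's body presses on something with over 40 N, if the wrist force passes 120 N, or if a joint passes its speed limit or range.

## Working session

There is one attempt and no reset: what is moved stays moved. The work goes in short steps, Python scripts to look and compute and a shell command to move; the robot and the scene stay as the last step left them, time stands still between calls to the robot, and variables do not carry over. Pictures are saved under pics/ and viewed, at most 10 in all, crops included, and the job is handed in when it is done.

```bash
mkdir -p pics; python3 - <<'E'
from cell import robot, eyes
import cv2,numpy as np
s=robot.observe();print(s['time'],s['tool_pos'],s['tool_rot'],s['opening'])
for n in("side","top"):
    im,d=eyes.read_camera(n);cv2.imwrite(f'pics/{n}0.png',im);np.savez(f'{n}0.npz',im=im,d=d)
    c=eyes.calibration(n);print(n,c['fx'],c['fy'],c['cx'],c['cy']);print(np.round(c['world_to_cam'],4))
E
```

```text
0.0 [0.15085709 0.50246678 0.24484885] [-3.14008694e+00 -2.27714619e-04  2.84976876e+00] 0.09164810153941748
side 463.1446502605942 463.1446502605942 322.0678380559585 194.4240878259907
[[ 0.9767 -0.2143  0.0096 -0.5183]
 [-0.1248 -0.6043 -0.7869  0.1444]
 [ 0.1745  0.7674 -0.617   1.6431]
 [ 0.      0.      0.      1.    ]]
top 463.1630037737974 463.1630037737974 320.03980482294736 194.98069268235085
[[ 2.2900e-02 -9.9970e-01  1.8000e-03 -1.1400e-02]
 [-9.9490e-01 -2.2900e-02 -9.8000e-02  5.2130e-01]
 [ 9.8000e-02  4.0000e-04 -9.9520e-01  1.8995e+00]
 [ 0.0000e+00  0.0000e+00  0.0000e+00  1.0000e+00]]
```

View pics/side0.png

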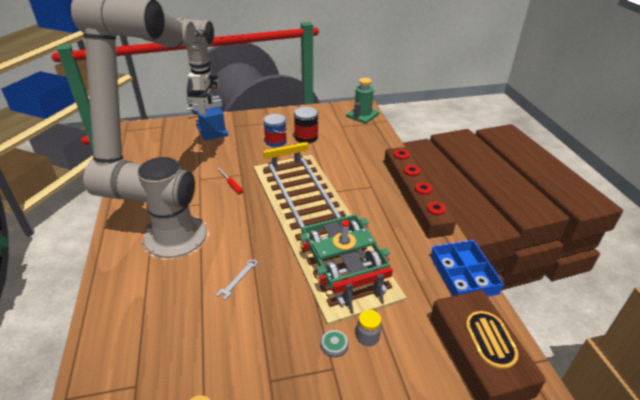

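View pics/top0.png

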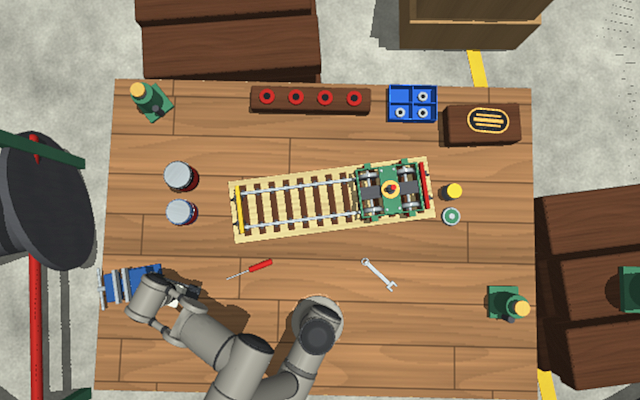

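The side view shows the bogie at the near (red) end with its pin at about (344,238), and the yellow stop at (287,152). The top view has the red cap at about (391,188), the yellow stop at x≈240 and the red stop at x≈425. The track runs roughly along world +y.

```bash
cat > h.py <<'E'
import numpy as np,cv2
from cell import eyes
def ray(n,u,v):
    c=eyes.calibration(n);T=c['world_to_cam'];R=T[:3,:3]
    return -R.T@T[:3,3], R.T@np.array([(u-c['cx'])/c['fx'],(v-c['cy'])/c['fy'],1])
def onz(n,u,v,z):
    o,d=ray(n,u,v);return o+d*(z-o[2])/d[2]
def tri(a,b):
    (o,d),(p,e)=ray('top',*a),ray('side',*b)
    s=np.linalg.lstsq(np.c_[d,-e],p-o,rcond=None)[0];x,y=o+d*s[0],p+e*s[1]
    return (x+y)/2,np.linalg.norm(x-y)
def blobs(im,lo,hi,box,amin=6):
    x0,y0,x1,y1=box;h=cv2.cvtColor(im,cv2.COLOR_BGR2HSV)
    h[...,0]=(h[...,0].astype(int)+30)%180   # hue shifted by 30: red ~30, yellow ~60
    m=cv2.inRange(h,lo,hi);k=np.zeros_like(m);k[y0:y1,x0:x1]=m[y0:y1,x0:x1]
    n,l,s,c=cv2.connectedComponentsWithStats(k)
    return [(s[i].tolist(),c[i]) for i in range(1,n) if s[i][4]>=amin],l
E
python3 - <<'E'
from h import *
T=np.load('top0.npz');S=np.load('side0.npz')
for nm,I,b in(('top',T,(375,170,410,210)),('side',S,(325,215,365,260))):
    print(nm,'red',blobs(I['im'],(20,120,70),(38,255,255),b,3)[0])
for nm,I,b in(('top',T,(230,170,250,245)),('side',S,(255,135,320,165))):
    print(nm,'yellow',blobs(I['im'],(48,170,130),(65,255,255),b)[0])
a=cv2.resize(T['im'][150:250,340:440],None,fx=4,fy=4,interpolation=0)
b=cv2.resize(S['im'][190:290,300:400],None,fx=4,fy=4,interpolation=0)
cv2.imwrite('pics/c0.png',np.hstack([a,b]))
# wooden board corners in top
h=cv2.cvtColor(T['im'],cv2.COLOR_BGR2HSV);print(h[240,240],h[188,233],h[238,300],h[260,330])
E
```

```text
top red [([391, 185, 5, 5, 23], array([392.82608696, 187.        ]))]
side red [([341, 220, 9, 7, 47], array([345.17021277, 222.87234043]))]
top yellow [([235, 186, 9, 47, 203], array([239.18226601, 208.96059113]))]
side yellow [([263, 142, 46, 17, 401], array([285.41147132, 149.94264339]))]
[ 25  85 237] [ 25  81 238] [ 14 129 176] [ 14 131 162]
```

View pics/c0.png

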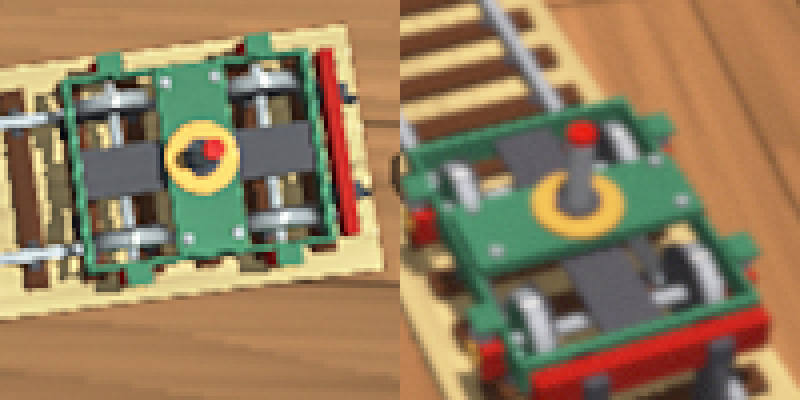

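The crop shows the red cap at about (393,187) in top and (345,223) in side, with the pin standing on the brass disc and the bogie up against the red stop.

```bash
python3 - <<'E'
from h import *
T=np.load('top0.npz');S=np.load('side0.npz')
p,e=tri((392.8,187),(345.2,222.9));print('cap',p.round(4),e)
print('cap onz .2055',onz('top',392.8,187,.205).round(4))
# brass disc
for nm,I,b in(('top',T,(375,170,410,210)),('side',S,(325,225,365,260))):
    B,l=blobs(I['im'],(45,110,110),(62,255,255),b,10);i=max(B,key=lambda q:q[0][4]);s=i[0]
    k=np.argwhere(l==l[int(round(0)),0]) if 0 else None
    print(nm,'brass bbox',s,'bbox centre',s[0]+(s[2]-1)/2,s[1]+(s[3]-1)/2)
    u=(s[0]+(s[2]-1)/2,s[1]+(s[3]-1)/2);print(onz(nm,*u,.1305).round(4)); exec(nm+'u=u')
print('disc tri',tri(topu,sideu))
# board
h=cv2.cvtColor(T['im'],cv2.COLOR_BGR2HSV);m=cv2.inRange(h,(20,40,120),(32,130,255));k=np.zeros_like(m);k[150:250,220:445]=m[150:250,220:445]
pts=np.argwhere(k)[:,::-1].astype(np.float32)
n,l,st,_=cv2.connectedComponentsWithStats(cv2.morphologyEx(k,cv2.MORPH_CLOSE,np.ones((5,5))));j=1+np.argmax(st[1:,4])
pts=np.argwhere(l==j)[:,::-1].astype(np.float32)
r=cv2.boxPoints(cv2.minAreaRect(pts));w=np.array([onz('top',*q,.015) for q in r]);print(r);print(w.round(4),w.mean(0))
for i in range(4):
    d=w[(i+1)%4]-w[i];print(np.linalg.norm(d),np.degrees(np.arctan2(d[1],d[0])))
# yellow stop beam end positions
for nm,I,b in(('top',T,(230,170,250,245)),('side',S,(255,135,320,165))):
    B,l=blobs(I['im'],(48,170,130),(65,255,255),b);P=np.argwhere(l>0)[:,::-1].astype(np.float32);print(nm,cv2.minAreaRect(P))
d=T['d'];print('depth cap',d[187,393])
# red beam line in top
B,l=blobs(T['im'],(20,120,70),(38,255,255),(415,155,440,215));print(B)
for s,c in B: print(onz('top',*c,.105).round(4))
print('yel',onz('top',239.2,209,.118).round(4))
E
```

```text
cap [ 0.5407 -0.2743  0.1988] 0.0008108304695369288
cap onz .2055 [ 0.5404 -0.2734  0.205 ]
top brass bbox [381, 180, 19, 19, 193] bbox centre 390.0 189.0
[ 0.5411 -0.2742  0.1305]
side brass bbox [333, 233, 23, 17, 220] bbox centre 344.0 241.0
[ 0.5374 -0.2816  0.1305]
disc tri (array([ 0.54064932, -0.27494205,  0.1238248 ]), np.float64(0.002466318352605957))
[[226.25853 181.09744]
 [427.12598 154.69772]
 [435.30597 216.93692]
 [234.43854 243.33664]]
[[ 0.5719  0.3948  0.015 ]
 [ 0.7036 -0.447   0.015 ]
 [ 0.4418 -0.4811  0.015 ]
 [ 0.3134  0.3499  0.015 ]] [ 0.50765874 -0.04586364  0.015     ]
0.852043580565929 -81.10824043139401
0.2640276707494861 -172.57764446109383
0.8408734511771035 98.77790103536451
0.2623067879023631 9.853181263545796
top ((239.1158447265625, 209.04269409179688), (46.49168014526367, 4.417261123657227), 83.6598129272461)
side ((285.8564758300781, 149.83346557617188), (9.216278076171875, 46.081390380859375), 78.9964599609375)
depth cap 1.7457108
[([419, 162, 11, 47, 201], array([424.06965174, 185.12437811]))]
[ 0.5628 -0.414   0.105 ]
yel [0.4495 0.3179 0.118 ]
```

```bash
python3 -m handwheel '[32,-32,0,-0.14,1, 32,-32,0,-0.14,1, 32,-32,0,-0.14,1, 32,-32,0,-0.14,1, 32,-32,0,-0.14,1, 32,-32,0,-0.14,1, 32,-32,0,-0.14,1, 32,-32,0,-0.14,1]' 20
```

```text
time: 0.9
tool_pos: [0.4079, 0.2452, 0.2454]
tool_rot: [-3.141, 0.0, 1.724]
contact_force: [0.8, 1.1, 0.0]
opening: 0.092
grip_force: 0.0
```

```bash
python3 -m handwheel '[11,-44,0,0,1, 11,-44,0,0,1, 11,-44,0,0,1, 11,-44,0,0,1, 11,-44,0,0,1, 11,-44,0,0,1, 11,-44,0,0,1, 11,-44,0,0,1]' && python3 -m handwheel '[11,-42,0,0,1, 11,-42,0,0,1, 11,-42,0,0,1, 11,-42,0,0,1, 0,0,0,0,1, 0,0,0,0,1]'
```

```text
time: 1.7
tool_pos: [0.495, -0.107, 0.2453]
tool_rot: [-3.141, -0.0, 1.73]
contact_force: [0.7, 0.5, 0.6]
opening: 0.0916
grip_force: 0.0
time: 2.3
tool_pos: [0.5385, -0.2736, 0.2444]
tool_rot: [-3.14, -0.002, 1.728]
contact_force: [0.9, 0.3, -0.1]
opening: 0.092
grip_force: 0.0
```

```bash
python3 - <<'E'
from h import *
from cell import robot
for n in("side","top"):
    im,d=eyes.read_camera(n);np.savez(f'{n}1.npz',im=im,d=d);exec(n+'=im')
s=robot.observe();print(s['time'],s['tool_pos'],s['tool_rot'])
a=cv2.resize(top[130:250,340:440],None,fx=4,fy=4,interpolation=0)
b=cv2.resize(side[170:290,300:400],None,fx=4,fy=4,interpolation=0)
cv2.imwrite('pics/c1.png',np.hstack([a,b]))
E
```

```text
2.4 [ 0.53871696 -0.27208809  0.24524204] [-3.14099134e+00 -1.08706979e-03  1.73041043e+00]
```

View pics/c1.png

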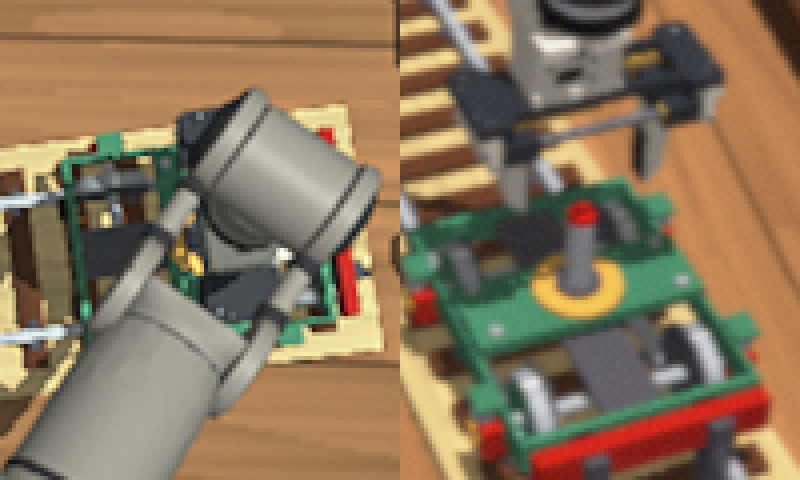

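The tool straddles the pin across the track in both views; the side view, with the brass disc at about (444→px 344,241), stays clear for tracking. Descend.

```bash
python3 -m handwheel '[1,-1,-20,0,1, 1,0,-20,0,1, 0,0,-20,0,1, 0,0,-18,0,1, 0,0,0,0,1, 0,0,0,0,1]'; cat > t.py <<'E'
from h import *
from cell import robot
import sys
U=np.array([-.153,.988]);
im,_=eyes.read_camera('side');s=robot.observe()
cv2.imwrite('pics/last.png',im)
h=cv2.cvtColor(im,cv2.COLOR_BGR2HSV)
# tool pixel search window is around the disc under the tool
c=eyes.calibration('side');T=c['world_to_cam'];p=np.r_[s['tool_pos'][:2],.131];q=T[:3,:3]@p+T[:3,3]
u=int(c['fx']*q[0]/q[2]+c['cx']);v=int(c['fy']*q[1]/q[2]+c['cy'])
B,l=blobs(im,(47,120,90),(62,255,255),(u-32,v-22,u+32,v+22),8)
L=[]
for i in np.unique(l[l>0]):L.append(np.argwhere(l==i)[:,::-1])
P=np.vstack([x for x in L if len(x)>=8])
(cx,cy),_,_=cv2.fitEllipse(cv2.convexHull(P.astype(np.int32)))
w=onz('side',cx,cy,.131)[:2]
d=w-np.array([.5405,-.274]);tp=s['tool_pos'][:2]-np.array([.5405,-.274])
print('t',s['time'],'npx',len(P),'c',round(cx,1),round(cy,1),'disc s,lat',(d@U).round(4),(d@[U[1],-U[0]]).round(4),'tool s,lat',(tp@U).round(4),(tp@[U[1],-U[0]]).round(4),'z',s['tool_pos'][2].round(4))
E
python3 t.py
```

```text
time: 3.0
tool_pos: [0.5412, -0.2731, 0.1682]
tool_rot: [3.141, 0.0, 1.731]
contact_force: [0.1, 0.8, 0.3]
opening: 0.0918
grip_force: 0.0
t 3.05 npx 203 c 344.0 240.8 disc s,lat -0.0069 -0.0042 tool s,lat 0.0002 0.0011 z 0.1689
```

```bash
python3 -m handwheel '[0,0,0,0,0.1, 0,0,0,0,0.1, 0,0,0,0,0.1, 0,0,0,0,0.1, 0,0,0,0,0.1]' 20; python3 t.py
```

```text
time: 3.55
tool_pos: [0.541, -0.2742, 0.1676]
tool_rot: [3.141, 0.0, 1.73]
contact_force: [-0.6, -0.6, 0.1]
opening: 0.0562
grip_force: 0.0
t 3.6 npx 177 c 344.2 240.8 disc s,lat -0.007 -0.0037 tool s,lat -0.0003 0.0004 z 0.1676
```

View pics/last.png

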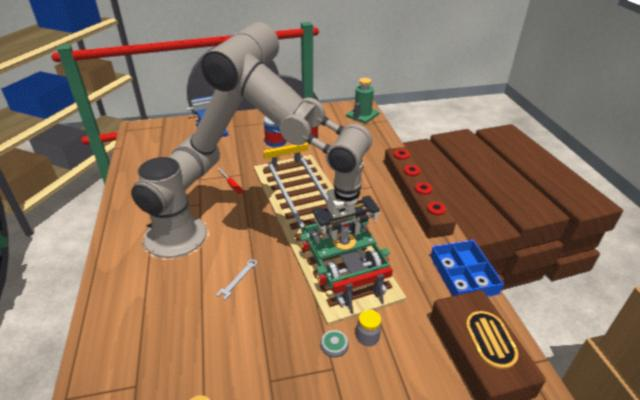

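The picture shows the fingers straddling the pin at about (345,235), half closed and still closing.

```bash
python3 -m handwheel '[0,0,0,0,0.1, 0,0,0,0,0.1, 0,0,0,0,0.1, 0,0,0,0,0.1, 0,0,0,0,0.1, 0,0,0,0,0.1]' 20
```

```text
time: 4.2
tool_pos: [0.5404, -0.2743, 0.1675]
tool_rot: [-3.14, -0.0, 1.73]
contact_force: [-4.4, -0.6, 2.6]
opening: 0.0211
grip_force: 20.0
```

```bash
python3 -m handwheel '[-0.8,4.9,0,0,0.1, -1.5,9.9,0.1,0,0.1, -2.3,14.8,0.1,0,0.1, -2.9,18.8,0.1,0,0.1, -3,19.3,0.1,0,0.1, -3,19.3,0.1,0,0.6, -2.9,18.8,0.1,0,0.6, -2.8,18,0.1,0,0.6]' 20; python3 t.py
```

```text
time: 5.0
tool_pos: [0.522, -0.1487, 0.1684]
tool_rot: [3.141, 0.0, 1.73]
contact_force: [0.4, 0.2, 0.0]
opening: 0.0413
grip_force: 0.0
t 5.05 npx 147 c 328.9 216.0 disc s,lat 0.1193 -0.0042 tool s,lat 0.1292 0.0006 z 0.1683
```

```bash
python3 -m handwheel '[-3.1,19.8,0.1,0,0.6, -2.9,18.8,0.1,0,0.6, -2.8,17.8,0.1,0,0.6, -2.4,15.8,0.1,0,0.6, -2.1,13.8,0.1,0,0.6]'; python3 t.py
```

```text
time: 5.55
tool_pos: [0.5085, -0.0631, 0.1688]
tool_rot: [3.141, 0.0, 1.73]
contact_force: [0.1, 0.6, -0.1]
opening: 0.0551
grip_force: 0.0
t 5.6 npx 132 c 319.1 199.7 disc s,lat 0.2109 -0.0039 tool s,lat 0.2149 0.0004 z 0.1688
```

```bash
python3 -m handwheel '[-2.8,17.8,0.1,0,0.6, -2.4,15.8,0.1,0,0.6, -2.3,14.8,0.1,0,0.6, -2.1,13.8,0.1,0,0.6, -2,12.8,0.1,0,0.6]'; python3 t.py
```

```text
time: 6.1
tool_pos: [0.4968, 0.0117, 0.1693]
tool_rot: [3.141, 0.0, 1.73]
contact_force: [0.7, -0.5, -0.0]
opening: 0.0552
grip_force: 0.0
t 6.15 npx 127 c 312.5 188.2 disc s,lat 0.2803 -0.0027 tool s,lat 0.2905 0.0003 z 0.1693
```

```bash
python3 -m handwheel '[-1.7,10.9,0.1,0,0.6, -1.5,9.9,0.1,0,0.6, -1.4,8.9,0.1,0,0.6, -1.3,8.4,0,0,0.6, -1.1,7.4,0,0,0.6, -0.9,5.9,0,0,0.6]'; python3 t.py
```

```text
time: 6.75
tool_pos: [0.4889, 0.0627, 0.1695]
tool_rot: [3.141, 0.0, 1.73]
contact_force: [-0.1, -0.0, 0.3]
opening: 0.0552
grip_force: 0.0
t 6.8 npx 112 c 307.2 179.8 disc s,lat 0.3347 -0.0032 tool s,lat 0.3411 0.0005 z 0.1695
```

```bash
python3 -m handwheel '[-1.1,6.9,0,0,0.6, -0.9,5.9,0,0,0.6, -0.7,4.4,0,0,0.6, -0.5,3.4,0,0,0.6, -0.4,2.4,0,0,0.6, -0.2,1.5,0,0,0.6, -0.1,1,0,0,0.6, -0.1,0.5,0,0,0.6]'; python3 t.py
```

```text
time: 7.6
tool_pos: [0.485, 0.088, 0.1695]
tool_rot: [3.142, 0.0, 1.73]
contact_force: [1.1, -0.4, 0.2]
opening: 0.0554
grip_force: 0.0
t 7.65 npx 149 c 294.0 164.2 disc s,lat 0.4467 -0.0163 tool s,lat 0.3662 0.0006 z 0.1695
```

```bash
sed -i 's/(u-32,v-22,u+32,v+22)/(u-14,v-11,u+16,v+14)/' t.py; python3 - <<'E'
from h import *
im=cv2.imread('pics/last.png')
B,l=blobs(im,(47,120,90),(62,255,255),(272,153,336,197),4);print(B)
cv2.imwrite('pics/c2.png',cv2.resize(im[130:220,250:370],None,fx=5,fy=5,interpolation=0))
P=np.argwhere(l>0)[:,::-1];P=P[P[:,1]>166];(cx,cy),_,_=cv2.fitEllipse(cv2.convexHull(P.astype(np.int32)))
w=onz('side',cx,cy,.131)[:2]-np.array([.5405,-.274]);print(cx,cy,w@[-.153,.988],w@[.988,.153])
E
```

```text
[([272, 153, 7, 5, 32], array([274.84375, 154.8125 ])), ([294, 153, 9, 3, 9], array([298.        , 154.22222222])), ([295, 170, 20, 12, 107], array([305.42990654, 176.85046729]))]
274.079833984375 182.5241241455078 0.36080296076693935 -0.12098057740416251
```

View pics/c2.png

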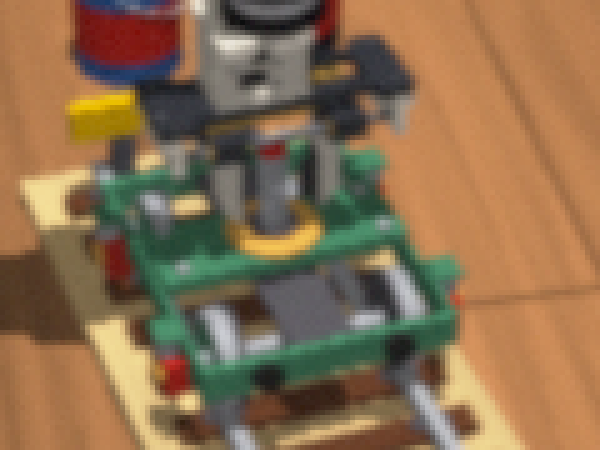

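The crop shows the pin midway between the open fingers, the disc at about (304.5,175.5): bogie near 0.369, at its turning point.

```bash
python3 -m handwheel '[0,0,0,0,0.6, 0,-0.3,0,0,0.6, 0,-0.6,0,0,0.6, 0.1,-1,0,0,0.6, 0.2,-1.3,0,0,0.6, 0.2,-1.6,0,0,0.6, 0.3,-1.9,0,0,0.6]'; python3 t.py
```

```text
time: 8.35
tool_pos: [0.4858, 0.0812, 0.1695]
tool_rot: [3.142, 0.0, 1.73]
contact_force: [0.1, 0.4, -0.4]
opening: 0.0553
grip_force: 0.0
t 8.4 npx 108 c 305.4 176.8 disc s,lat 0.3546 -0.0029 tool s,lat 0.359 0.0004 z 0.1695
```

```bash
python3 -m handwheel '[0.4,-2.3,0,0,0.6, 0.4,-2.7,0,0,0.6, 0.5,-3,0,0,0.6, 0.5,-3.4,0,0,0.6, 0.6,-3.8,0,0,0.6, 0.6,-4.1,0,0,0.6, 0.7,-4.4,0,0,0.6, 0.7,-4.8,0,0,0.6]'; python3 t.py
```

```text
time: 9.2
tool_pos: [0.4903, 0.0524, 0.1695]
tool_rot: [3.141, 0.0, 1.73]
contact_force: [0.1, -0.7, -0.5]
opening: 0.0551
grip_force: 0.0
t 9.25 npx 121 c 308.1 181.3 disc s,lat 0.3248 -0.0031 tool s,lat 0.3296 0.0004 z 0.1695
```

```bash
python3 -m handwheel '[0.9,-5.8,0,0,0.6, 0.9,-5.9,-0.1,0,0.6, 0.9,-5.9,0,0,0.6, 1,-6.2,-0.1,0,0.6, 1,-6.4,0,0,0.6, 1,-6.6,-0.1,0,0.6, 1.1,-6.9,0,0,0.6, 1.1,-7,-0.1,0,0.6]'; python3 t.py
```

```text
time: 10.05
tool_pos: [0.4982, 0.0015, 0.1691]
tool_rot: [3.142, 0.0, 1.73]
contact_force: [0.3, -0.2, -0.5]
opening: 0.0555
grip_force: 0.0
t 10.1 npx 136 c 313.6 190.6 disc s,lat 0.2661 -0.0036 tool s,lat 0.2778 0.0005 z 0.1691
```

```bash
python3 -m handwheel '[2,-12.8,-0.1,0,0.6, 1.8,-11.8,-0.1,0,0.6, 1.7,-10.9,-0.1,0,0.6, 1.5,-9.8,-0.1,0,0.1, 1.5,-9.5,-0.1,0,0.1, 1.5,-9.6,0,0,0.1, 1.5,-9.7,-0.1,0,0.1, 1.6,-10,-0.1,0,0.1]' 20; python3 -m handwheel '[1.5,-9.9,-0.1,0,0.1, 1.4,-9,-0.1,0,0.1, 1.1,-7,0,0,0.1, 0.8,-5,0,0,0.1, 0.5,-3,0,0,0.1, 0.2,-1,0,0,0.1, 0,0,0,0,0.1, 0,0,0,0,0.1]' 20
```

```text
time: 10.9
tool_pos: [0.5106, -0.0829, 0.1684]
tool_rot: [-3.14, 0.0, 1.73]
contact_force: [1.5, -0.3, -0.1]
opening: 0.0217
grip_force: 20.0
time: 11.7
tool_pos: [0.516, -0.1173, 0.1682]
tool_rot: [-3.14, -0.0, 1.73]
contact_force: [-6.0, -1.4, 3.2]
opening: 0.0218
grip_force: 20.0
```

```bash
python3 t.py
```

```text
t 11.75 npx 146 c 325.9 211.1 disc s,lat 0.1462 -0.0042 tool s,lat 0.1586 -0.0002 z 0.1682
```

```bash
python3 -m handwheel '[1.2,-7.9,0,0,0.1, 2.1,-13.8,-0.1,0,0.1, 3.1,-19.8,-0.1,0,0.1, 3.4,-21.7,-0.2,0,0.1, 3.4,-21.7,-0.1,0,0.1, 3.1,-19.8,-0.1,0,0.1, 2.4,-15.8,-0.1,0,0.1, 1.5,-9.9,-0.1,0,0.1]' 20; python3 -m handwheel '[0.5,-3.5,0,0,0.1, 0.5,-3,0,0,0.1, 0.3,-2,0,0,0.1, 0.3,-2,0,0,0.1, 0.2,-1,0,0,0.1, 0.2,-1,0,0,0.1, 0,0,0,0,0.1, 0,0,0,0,0.1]' 20; python3 t.py
```

```text
time: 12.55
tool_pos: [0.5366, -0.2498, 0.1674]
tool_rot: [-3.141, 0.002, 1.729]
contact_force: [-3.9, -0.9, 3.4]
opening: 0.0216
grip_force: 20.0
time: 13.35
tool_pos: [0.5382, -0.26, 0.1673]
tool_rot: [-3.14, -0.0, 1.73]
contact_force: [-5.6, -2.0, 1.9]
opening: 0.0215
grip_force: 20.0
t 13.4 npx 180 c 342.8 239.1 disc s,lat 0.0015 -0.0045 tool s,lat 0.0142 -0.0002 z 0.1673
```

```bash
python3 -m handwheel '[0.2,-1,0,0,0.1, 0.2,-1,0,0,0.1, 0.2,-1,0,0,0.1, 0.2,-1,0,0,0.1, 0.2,-1,0,0,0.1, 0.2,-1,0,0,0.1, 0,0,0,0,0.1]' 20; python3 t.py
```

```text
time: 14.1
tool_pos: [0.5391, -0.2662, 0.1673]
tool_rot: [-3.139, -0.0, 1.73]
contact_force: [-7.7, -2.2, 2.5]
opening: 0.0215
grip_force: 20.0
t 14.15 npx 182 c 343.8 240.3 disc s,lat -0.0046 -0.0039 tool s,lat 0.008 -0.0002 z 0.1673
```

```bash
python3 -m handwheel '[0.1,-1,0,0,0.1, 0.1,-1,0,0,0.1, 0,0,0,0,0.1]' 20;python3 -m handwheel '[0.1,-1,0,0,0.1, 0.1,-0.5,0,0,0.1, 0,0,0,0,0.1]' 20; python3 t.py
```

```text
time: 14.45
tool_pos: [0.5394, -0.2682, 0.1673]
tool_rot: [-3.14, -0.0, 1.73]
contact_force: [-6.2, -1.4, 2.3]
opening: 0.0218
grip_force: 20.0
time: 14.75
tool_pos: [0.5395, -0.269, 0.1673]
tool_rot: [-3.14, -0.001, 1.73]
contact_force: [-6.8, 0.5, 3.3]
opening: 0.0214
grip_force: 20.0
t 14.8 npx 184 c 344.1 240.9 disc s,lat -0.0073 -0.004 tool s,lat 0.0051 -0.0002 z 0.1672
```

The bogie is at the stop: the disc is back at its start reading and the along-track force is rising. Let go and rise.

```bash
python3 -m handwheel '[0,0,0,0,0.9, 0,0,0,0,0.9, 0,0,0,0,0.9, 0,0,0,0,0.9, 0,0,0,0,0.9, 0,0,0,0,0.9, 0,0,0,0,0.9, 0,0,0,0,0.9]'; python3 -m handwheel '[0,0,10,0,0.9, 0,0,20,0,0.9, 0,0,20,0,0.9, 0,0,20,0,0.9, 0,0,20,0,0.9, 0,0,20,0,0.9, 0,0,0,0,0.9, 0,0,0,0,0.9]'; python3 t.py; python3 - <<'E'
import cv2
cv2.imwrite('pics/c3.png',cv2.imread('pics/last.png')[100:380,220:480])
E
```

```text
time: 15.6
tool_pos: [0.5405, -0.2693, 0.1675]
tool_rot: [3.141, 0.0, 1.73]
contact_force: [-0.4, -0.0, 0.2]
opening: 0.0802
grip_force: 0.0
time: 16.4
tool_pos: [0.5405, -0.2692, 0.2776]
tool_rot: [3.141, 0.001, 1.73]
contact_force: [-0.6, 0.3, 0.6]
opening: 0.0825
grip_force: 0.0
t 16.45 npx 216 c 343.9 240.7 disc s,lat -0.0061 -0.004 tool s,lat 0.0049 0.0004 z 0.2767
```

View pics/c3.png

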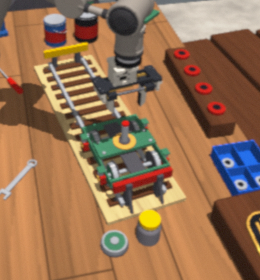

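The bogie stands against the red stop, the gripper is clear above it, and the tins, jar and wheel haven't moved.

```bash
python3 -c "
from cell import robot
print(robot.hand_in())"
```

```text
the job is handed in; nothing more can be done
None
```

The job is handed in, but the hand-in returned no verdict: by my measurements the bogie ran free for about 5.5 s, turned at about 0.37 m, was caught at about 0.19 m, and was let go against the lower stop with the tins, jar and spare wheel apparently undisturbed.

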